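Reset the depth stop of a bench dough press

TASK

Reset the depth stop of the dough press for thicker rounds: slacken its jam nut with the nut's lever, wind the crank on top of the stop screw until the pointer stands level with the marker clip on the scale, then turn the jam nut back until it is fully tight again. Leave the marker clip where it is, and do not shift or knock over anything else on the bench.

Things in the scene. Friction and masses are not known exactly. Their poses are not given: they have to be found in the camera images.
- stop_axis (a point): Point on the upright axis of the depth stop of a grey bench dough press (bolted down, may stand turned), on top of the lug, 150 mm above the table. Its axes: z up, x towards the side with the white scale, y along the press to its column. Within 125 mm of the axis only the crank and jam nut rise above 150 mm. The crosshead bar, its top level with the lug, is 44 mm wide and runs along y.
- press_head (a point): Centre of the press's head block (64 mm wide, 210 mm long along the press, 80 mm tall; 215 to 295 mm above the table), 235 mm along the press's y from the stop axis. An obstacle: fixed. On its -x side a fixed pull lever slopes up to 410 mm above the table, 370 mm along y and 70 mm out in -x from the stop axis; it is not used here.
- nut_handle (a point): Middle of the black upright grip, 22 mm thick, 44 mm tall, at the end of the jam nut's own lever (a dark 11 mm round bar). It stands 115 mm from the stop axis, its middle 202 mm above the table. The hexagonal jam nut sits on the lug, under the crank. Friction at the grip: about 3 N, 5 N near tight; it stays where it is left.
- jam_nut (a joint): Angle of the jam nut (rad): 0 is tight, hard down on the lug (end stop); grows counter-clockwise seen from above to 1.35 (end stop). At 0 the lever lies at -165 degrees (from the press's x towards its y), so it opens from the -x side to the -y side. Clockwise tightens. Below about 0.6 it grips the stop screw, harder the tighter it is, so that the crank will not turn; above 0.6 the screw is free.
- crank_handle (a point): Middle of the black upright grip, 22 mm thick, 47 mm tall, of the crank on the stop screw. It spins on its pin, so it can be held without turning the wrist. It runs in a circle of 50 mm radius about the stop axis, its middle 249 mm above the table when the pointer is at 110 mm, and sinks with the pointer. The crank arm's top is 27 mm below the grip's middle. Nut loose: about 1.5 N turns it.
- pointer (a point): Tip of the dark cone pointer, 12 mm thick, on the foot of the stop screw, in front of the white scale plate (44 mm wide, 66 mm tall, facing the press's x). It does not turn: winding the crank clockwise (seen from above) lowers it by 8 mm a turn, counter-clockwise raises it. It starts 104 to 110 mm above the table and can go down to 78 mm.
- marker_tip (a point): Tip of the steel cone on the marker clip, a 16 mm block on the other edge of the scale plate; it points at the pointer's tip from the opposite side, 5 mm from it when level. It stands 8 to 20 mm below the pointer at the start and must stay where it is (about 4 N would slide it).
- oil_bottle: Bystander: upright pale bottle, 60 mm thick, 240 mm tall; origin at the centre of its underside. Stands about 215 mm from the stop axis, outside the swing of the nut's lever.
- sauce_jar: Bystander: amber glass jar, 72 mm thick, 110 mm tall; origin at the centre of its underside.
- steel_cup: Bystander: steel cup, 72 mm wide, 85 mm tall; origin at the centre of its underside.
- bowl: Bystander: white bowl, 120 mm wide, 55 mm tall; origin at the centre of its underside.
- scraper: Bystander: flat spatula about 200 mm long with a wooden handle, lying on the table; origin at the underside of its middle.
- spice_tin: Bystander: plain metal tin, 56 mm thick, 90 mm tall; origin at the centre of its underside.

How it is judged:
On the way, in this order (a step that is already met when the one before it is completed fails the run):
1. the jam nut is slackened by more than 0.5 rad (value of joint jam_nut above 0.5 rad), for 0.1 s.
2. the pointer is wound level with the marker, within 2.5 mm, while the nut is slack (z of pointer in the frame of marker_tip between -0.0025 and 0.0025 m and value of joint jam_nut above 0.4 rad), for 0.2 s.
3. the jam nut is tight again (value of joint jam_nut below 0.06 rad), for 0.2 s.
At the end, for the whole second after the job is handed in: The jam nut is tight (within 0.06 rad of its end stop), the pointer is level with the marker clip within 2.5 mm in height, the marker clip is within 3 mm of where it was, and nothing else was moved by more than 25 mm (value of joint jam_nut below 0.06 rad and z of pointer in the frame of marker_tip between -0.0025 and 0.0025 m and distance of marker_tip from where it was at the start of the episode below 0.003 m); the robot touches nothing.
It fails at once if a bystander is pushed more than 25 mm from its place or tipped over (distance of any of oil_bottle, sauce_jar, steel_cup, bowl, scraper, spice_tin from where it was at the start of the episode above 0.025 m or angle between any of oil_bottle, sauce_jar, steel_cup, bowl, scraper, spice_tin's own z axis and vertical above 0.35 rad).
It fails at once if the marker clip is shifted along the scale by more than 3 mm (distance of marker_tip from where it was at the start of the episode above 0.003 m).
It also fails if it takes over 69 s, if anything falls off the work surface, if the arm or the gripper's body presses on something with over 40 N, if the wrist force passes 120 N, or if a joint passes its speed limit or range.

ROBOT

A 6-joint arm with a two-finger parallel gripper is mounted at the origin on the work surface. World frame = base frame: x ahead of the robot, y to its left, z up, the work surface at z = 0. Lengths are in m, angles in rad, forces in N, time in s.
With the tool pointing down it reaches from about 0.325 to 0.925 m from the base axis. Payload 3.1 kg.
Tool frame: the origin (TCP) lies between the finger pads; the fingertips stand 17 mm ahead of it and the grasp point (between the pads) lies 2 mm behind it (robot.finger_overhang is the distance from the TCP to the fingertips, in m); z points along the fingers, y is the direction in which the jaws open and shut (so a half turn about z gives the same grasp; the last joint's range is limited). The gripper opens to 85 mm and grips with 20 to 120 N. Pads are 22 mm wide; open, the fingers measure 114 mm over their backs; the gripper's body (76 mm by 85 mm) begins 54 mm behind the grasp point. The pads swing forward as they close: fully open they stand 13 mm farther back than shut.
Start: joints at [1.211, 0.217, 1.613, -0, 1.311, -0.112], TCP at [0.153, 0.606, 0.248] pointing down, gripper open.
Joint ranges: [-2.75, 2.75], [-0.78, 2.1], [0.31, 2.55], [-1.13, 4.27], [0.13, 2.63], [-2.58, 2.58]. Speed limits (rad/s): [2.79, 2.79, 3.14, 3.14, 3.14, 3.14].

INTERFACE

Orientations are given as a rotation vector (axis times angle).
In Python, from cell import robot, imaging gives the robot as it stands.
- The arm moves only by the tool move_arm, never from a script. Its argument "moves" is a list of rows, each a list of 4 numbers: the shift along the tool's x, y, z in m, then the turn about the tool's z in degrees. A call has exactly 8 rows; each row is the pose to reach, as a shift and turn from the pose commanded when the call began, along the tool's axes at that moment; what a row does not reach only later rows make up. A row lasts 1/10 s, in which the tool goes at most 50 mm and 8.59 degrees, less where a joint would pass 70% of its speed; a pose out of reach is approached as far as the arm can. A call with a gripper value outside its range is refused whole. "gripper" is the opening, from 0 (shut) to 1 (fully open), set as the call begins (left out, the last holds). The fingers move at their own pace and stop on an object; "force" is the grip in N (left out, the last holds). Time passes only in rows, so rows that repeat a pose let the fingers close, or fill a call up. It gives the time, the measured TCP pose, the force and the opening at its end, in the units of the state.
- robot.get_state(): the state, without advancing time (a new reading comes with each control period).
- imaging.read_camera(name): name is "scene" or "top"; returns a dict with "color" (400x640x3 uint8, red, green, blue), "mtx" (3x3 intrinsics, pixels), "k1" (the pictures are not rectified: a ray, as slopes to the right and down, at radius r is drawn at 1 + k1 r^2 times it, then the intrinsics apply), "eye" and "rotation" of the camera in the world. Camera axes: x right, y down, z forward; pixel columns grow to the right and rows downward; lengths in m; the calibration is good to about 2 mm. A picture is of the moment at which its call begins. There is no depth.
- robot.close_job(): hands the job in, once; it reports no verdict.
The state is a dict: "clock": time; "joints": joint angles; "joint_vel": joint speeds; "tau": joint torques, N m; "ee_pos": TCP position; "tool_rot": TCP orientation; "wrist_force": force on the tool from outside, world axes, zero at the start; "wrist_torque": the same for the moment, N m; "gripper_width": finger opening in m.
Only numpy, scipy, OpenCV 4.12 (cv2) and the standard library are available. Lean on these libraries where they do the work, as an engineer would, in place of code of your own. Each camera call takes 0.05 s, during which the arm holds its last target.

## Working session

There is one attempt and no reset: what is moved stays moved. The work goes in short steps, Python scripts to look and compute and a tool call to move; the robot and the scene stay as the last step left them, time stands still between calls to the robot, and variables do not carry over. Pictures are saved under pics/ and viewed, and the job is handed in when it is done.

Besides the shell and the picture viewer there is one more tool, called as name([rows], argument=value, ...), one row to a line, values as JSON. move_arm: Moves the arm, as the interface text tells. Its arguments: {"type":"object","properties":{"moves":{"type":"array"},"gripper":{"type":"number"},"force":{"type":"number"}},"required":["moves"]}

```bash
ls; mkdir -p pics
python3 - <<'E'
from cell import robot, imaging
import cv2,pickle
print(robot.get_state())
for n in("scene","top"):
    c=imaging.read_camera(n); pickle.dump(c,open(f"pics/{n}0.pkl","wb"))
    print(n,c["mtx"],c["k1"],c["eye"],c["rotation"])
    cv2.imwrite(f"pics/{n}0.png",c["color"][:,:,::-1])
E
```

```text
pics
{'clock': 0.0, 'joints': array([ 1.21080663e+00,  2.17746791e-01,  1.61495121e+00, -8.25899554e-06,
        1.31131297e+00, -1.12228980e-01]), 'joint_vel': array([-0.00057231, -0.000437  ,  0.00063831, -0.00082539,  0.00062609,
        0.00042732]), 'tau': array([ 2.03615025e-03, -3.96839547e+01, -3.03861094e+01,  3.41988539e-05,
        9.54542571e-03,  7.63443154e-06]), 'ee_pos': array([0.15299002, 0.60517332, 0.24696389]), 'tool_rot': array([-0.38811445, -3.11696208,  0.00369557]), 'wrist_force': array([ 0.00694376, -0.14381059,  0.50701988]), 'wrist_torque': array([-0.04300954, -0.01768272,  0.01243415]), 'gripper_width': 0.08535519329307488}
scene [[459.30646799   0.         321.97790072]
 [  0.         459.30646799 199.90153181]
 [  0.           0.           1.        ]] 0.0199293390325402 [1.16125668 0.53536275 0.82046638] [-1.03304683 -2.34029526  1.14596459]
top [[500.64637945   0.         318.58225107]
 [  0.         500.64637945 191.47560144]
 [  0.           0.           1.        ]] -0.05850599217200521 [ 0.47710828 -0.0171549   1.41299538] [-2.17724395  2.19434994 -0.11778101]
```

View pics/scene0.png

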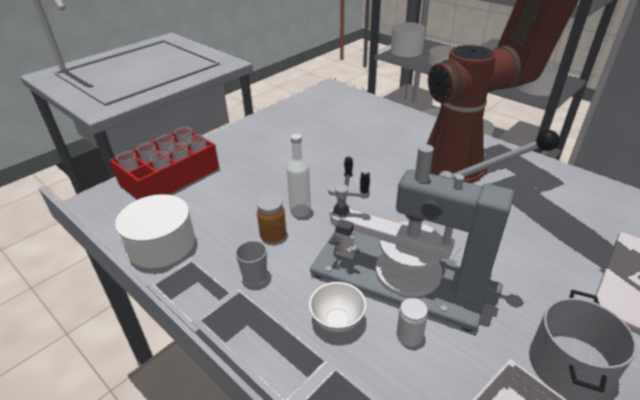

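View pics/top0.png

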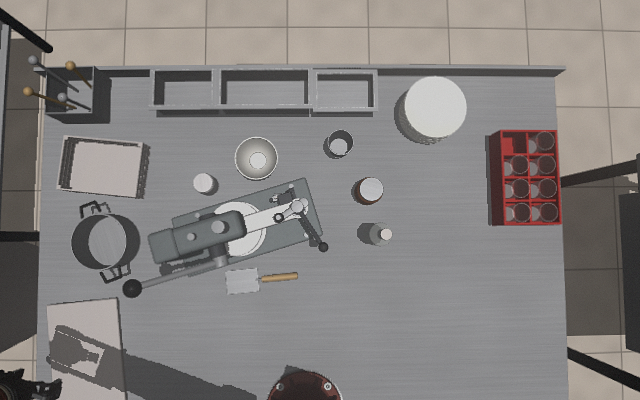

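```bash
cat > h.py <<'E'
import numpy as np, cv2, pickle
from scipy.spatial.transform import Rotation as R
def und(c,px):
    K=np.array(c["mtx"]); d=np.array([c["k1"],0,0,0,0.])
    return cv2.undistortPoints(np.array(px,float).reshape(-1,1,2),K,d).reshape(-1,2)
def RM(c):
    r=np.array(c["rotation"],float); return R.from_rotvec(r).as_matrix() if r.shape==(3,) else r
def ray(c,px):
    s=und(c,[px])[0]; v=RM(c)@np.array([s[0],s[1],1]); return np.array(c["eye"]),v/np.linalg.norm(v)
def onz(c,px,z):
    e,v=ray(c,px); return e+v*(z-e[2])/v[2]
def proj(c,P):
    P=np.atleast_2d(P); M=RM(c); rv=cv2.Rodrigues(M.T)[0]; t=-M.T@np.array(c["eye"])
    return cv2.projectPoints(P.astype(float),rv,t,np.array(c["mtx"]),np.array([c["k1"],0,0,0,0.]))[0].reshape(-1,2)
def tri(c1,p1,c2,p2):
    e1,v1=ray(c1,p1);e2,v2=ray(c2,p2)
    A=np.stack([v1,-v2],1);s=np.linalg.lstsq(A,e2-e1,rcond=None)[0]
    a=e1+v1*s[0];b=e2+v2*s[1];return (a+b)/2,np.linalg.norm(a-b)
def crop(c,x0,y0,x1,y1,k,fn):
    im=cv2.resize(c["color"][y0:y1,x0:x1,::-1],None,fx=k,fy=k,interpolation=cv2.INTER_CUBIC); cv2.imwrite(fn,im)
def blobs(c,box,thr=55):
    x0,y0,x1,y1=box; m=(c["color"][y0:y1,x0:x1].max(2)<thr).astype(np.uint8)
    n,l,s,ce=cv2.connectedComponentsWithStats(m)
    return [(s[i].tolist(),ce[i]+[x0,y0]) for i in range(1,n) if s[i][4]>6]
def load(n): return pickle.load(open(n,"rb"))
E
python3 - <<'E'
from h import *
s=load("pics/scene0.pkl");t=load("pics/top0.pkl")
crop(s,300,140,400,270,4.5,"pics/s0z.png");crop(t,250,180,340,260,7,"pics/t0z.png")
E
```

```text
(no output)
```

View pics/s0z.png

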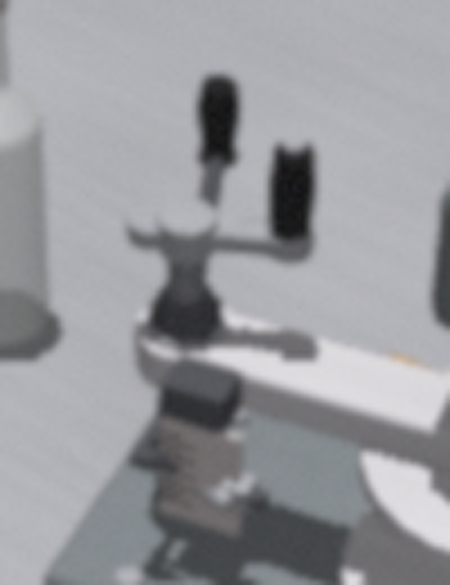

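View pics/t0z.png

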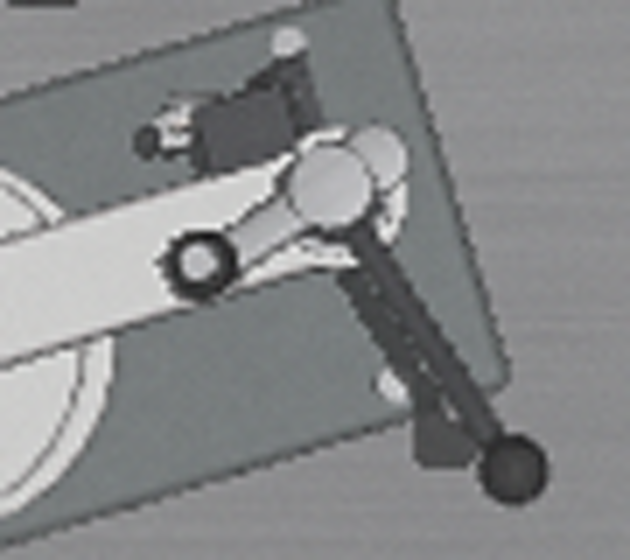

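Run:
```python
from h import *
s=load("pics/scene0.pkl");t=load("pics/top0.pkl")
Z=lambda a,b:(250+a/7-.43,180+b/7-.43); S=lambda a,b:(300+a/4.5-.4,140+b/4.5-.4)
cg=onz(t,Z(200,265),.2715); ng=onz(t,Z(515,469),.224); hub=onz(t,Z(331,187),.222)
print("crank",cg,"nut",ng,"hub",hub)
print("tri crank top",tri(t,Z(200,265),s,S(293,152)),"mid",onz(s,S(292,192),.249))
print("tri nut",tri(t,Z(515,469),s,S(218,84)))
print(np.linalg.norm((cg-hub)[:2]),np.linalg.norm((ng-hub)[:2]))
for a,b in [((0,243),(285,155)),((0,366),(270,288))]:
    p=onz(t,Z(*a),.15);q=onz(t,Z(*b),.15);d=p-q;print("bar",p,q,np.degrees(np.arctan2(d[1],d[0])))
a=[onz(t,Z(*x),0.02) for x in[(0,543),(500,385),(390,0)]]; print(a)
# pointer/marker
for n,x in dict(pointer=(245,487),clip=(140,455)).items(): print(n,S(*x))
crop(s,325,210,365,270,10,"pics/s0zz.png")
for n,p in dict(oil=((377,233),.12),scr=((262,280),.0)).items(): print(n,onz(t,*p))
for d in blobs(s,(300,140,400,270)): print(d)
```

```text
crank [0.51896029 0.0523872  0.2715    ] nut [ 0.45100334 -0.0508119   0.224     ] hub [0.54695397 0.01083287 0.222     ]
tri crank top (array([0.51944432, 0.05281767, 0.26175725]), np.float64(0.0004130470005088144)) mid [0.53081316 0.06172518 0.249     ]
tri nut (array([ 0.45087599, -0.05078083,  0.22173544]), np.float64(0.0002456284679166566))
0.05010397719546537 0.11404648805882515
bar [0.53185572 0.13172385 0.15      ] [0.56286261 0.02906066 0.15      ] 106.80564889401533
bar [0.48770296 0.13161815 0.15      ] [0.51495413 0.03464437 0.15      ] 105.69620491250666
[array([0.41914986, 0.14681319, 0.02      ]), array([ 0.47971686, -0.05095076,  0.02      ]), array([ 0.63347628, -0.00836006,  0.02      ])]
pointer (354.0444444444445, 247.82222222222222)
clip (330.7111111111111, 240.7111111111111)
oil [ 0.48223471 -0.19326683  0.12      ]
scr [0.35457974 0.11442961 0.        ]
([45, 18, 7, 18, 99], array([348.11111111, 165.97979798]))
([61, 34, 8, 19, 131], array([364.3740458 , 183.09923664]))
([35, 66, 13, 9, 83], array([341.12048193, 210.36144578]))
([37, 88, 15, 6, 51], array([343.88235294, 230.66666667]))
```

View pics/s0zz.png

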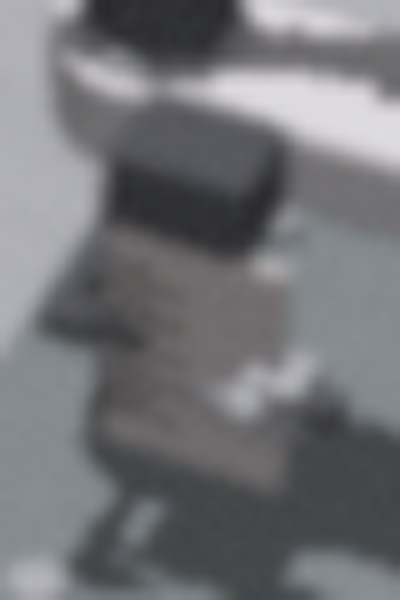

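The first pictures agree with the given sizes. The stop axis is at about (0.547, 0.011) and the crank radius measures 50.1 mm. The nut grip is at (0.451, -0.051), 114 mm out, on the tight side. The press's x points about 16° to the left of world x. I'll lift over the pull lever first, then go to the nut grip.

move_arm([
  [0, 0, -0.05, 8],
  [0, 0, -0.1, 16],
  [0, 0, -0.15, 24],
  [0, 0, -0.2, 32],
  [0, 0, -0.25, 40],
  [-0.031, -0.039, -0.25, 48],
  [-0.062, -0.078, -0.25, 56],
  [-0.093, -0.117, -0.25, 64],
], gripper=0.6)

```text
clock: 0.9
ee_pos: [0.2151, 0.4684, 0.4981]
tool_rot: [1.986, 2.433, -0.0]
wrist_force: [1.2, 0.0, -0.4]
gripper_width: 0.0514
```

```bash
cat >> h.py <<'E'
def tool(st):
    return np.array(st["ee_pos"]),R.from_rotvec(st["tool_rot"]).as_matrix()
def rel(st,P,yaz=None):
    p,M=tool(st); d=M.T@(np.array(P)-p); a=np.degrees(np.arctan2(M[1,1],M[0,1]))
    tr=None if yaz is None else (a-yaz+180)%360-180
    return d.round(4),tr
def rep(st):
    p,M=tool(st); print("t%.2f"%st["clock"],"p",p.round(4),"yaz %.1f"%np.degrees(np.arctan2(M[1,1],M[0,1])),"zax",M[:,2].round(3),"F",np.round(st["wrist_force"],1),"w %.4f"%st["gripper_width"],"q",np.round(st["joints"],2))
E
python3 -c "
from cell import robot
from h import *
s=robot.get_state();rep(s);print(rel(s,[.451,-.051,.5],-57.3))"
```

```text
t0.90 p [0.2151 0.4684 0.4981] yaz 11.5 zax [ 0. -0. -1.] F [ 1.2  0.  -0.4] w 0.0514 q [ 1.   -0.11  1.5  -0.    1.75  0.8 ]
(array([-0.5562,  0.1272, -0.0017]), np.float64(68.84746882969648))
```

move_arm([
  [-0.048, 0.011, 0, 8.5],
  [-0.096, 0.022, 0, 17],
  [-0.144, 0.033, 0, 25.5],
  [-0.192, 0.044, 0, 34],
  [-0.24, 0.055, 0, 42.5],
  [-0.288, 0.066, 0, 51],
  [-0.336, 0.077, 0, 59.5],
  [-0.384, 0.088, 0, 68],
])

```text
clock: 1.7
ee_pos: [0.3795, 0.1099, 0.498]
tool_rot: [-3.008, -0.904, -0.0]
wrist_force: [0.5, 0.9, -0.5]
gripper_width: 0.051
```

```bash
python3 -c "
from cell import robot
from h import *
s=robot.get_state();rep(s);print(rel(s,[.451,-.051,.3],-57.3))"
```

```text
t1.70 p [0.3795 0.1099 0.498 ] yaz -56.5 zax [ 0.  0. -1.] F [ 0.5  0.9 -0.5] w 0.0510 q [ 0.1  -0.38  1.72  0.    1.8   1.09]
(array([-0.0292,  0.1737,  0.198 ]), np.float64(0.7608509119306746))
```

move_arm([
  [-0.007, 0.043, 0, 0.8],
  [-0.014, 0.087, 0, 0.8],
  [-0.022, 0.13, 0, 0.8],
  [-0.029, 0.174, 0, 0.8],
  [-0.029, 0.174, 0.05, 0.8],
  [-0.029, 0.174, 0.1, 0.8],
  [-0.029, 0.174, 0.15, 0.8],
  [-0.029, 0.174, 0.2, 0.8],
])

```text
clock: 2.5
ee_pos: [0.4516, -0.049, 0.296]
tool_rot: [-3.012, -0.891, 0.0]
wrist_force: [0.2, -0.2, -0.2]
gripper_width: 0.0513
```

```bash
python3 -c "
from cell import robot,imaging
from h import *
s=robot.get_state();rep(s);print(rel(s,[.451,-.051,.207],-57.3))
for n in('scene','top'):
    c=imaging.read_camera(n);pickle.dump(c,open(f'pics/{n}1.pkl','wb'))
    crop(c,*((250,60,430,240) if n=='scene' else (250,160,370,280)),3 if n=='scene' else 5,f'pics/{n}1.png')
"
```

```text
t2.50 p [ 0.4516 -0.049   0.296 ] yaz -57.0 zax [-0.  0. -1.] F [ 0.2 -0.2 -0.2] w 0.0513 q [-0.26 -0.2   1.94  0.    1.4   0.73]
(array([-0.0016,  0.0013,  0.089 ]), np.float64(0.2669397071136359))
```

View pics/scene1.png

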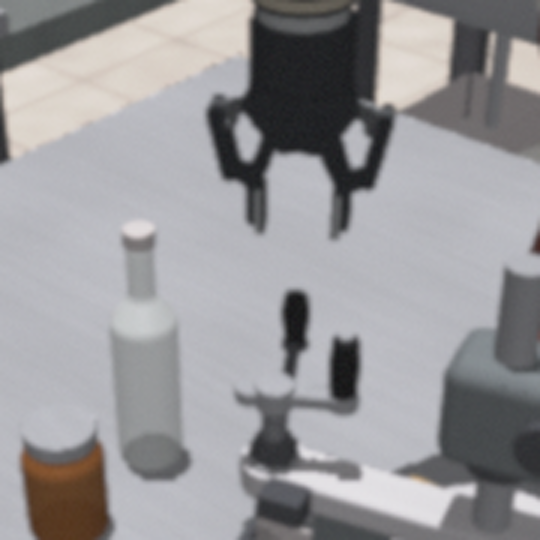

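View pics/top1.png

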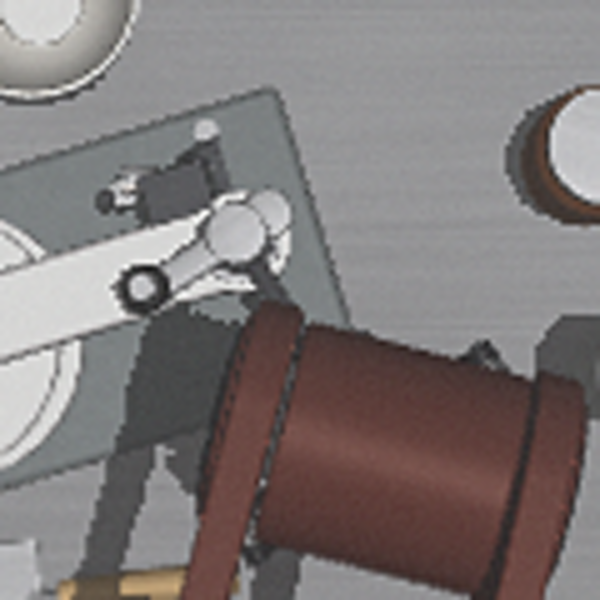

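move_arm([
  [-0.001, 0.001, 0.03, 0],
  [-0.001, 0.001, 0.06, 0],
  [-0.001, 0.001, 0.089, 0],
  [-0.001, 0.001, 0.089, 0],
  [-0.001, 0.001, 0.089, 0],
  [-0.001, 0.001, 0.089, 0],
  [-0.001, 0.001, 0.089, 0],
  [-0.001, 0.001, 0.089, 0],
])

```text
clock: 3.4
ee_pos: [0.4529, -0.0505, 0.2111]
tool_rot: [3.011, 0.892, 0.004]
wrist_force: [0.3, -0.0, 0.1]
gripper_width: 0.0513
```

move_arm([
  [0, 0, 0, 0],
  [0, 0, 0, 0],
  [0, 0, 0, 0],
  [0, 0, 0, 0],
  [0, 0, 0, 0],
  [0, 0, 0, 0],
  [0, 0, 0, 0],
  [0, 0, 0, 0],
], gripper=0.32, force=20)

```text
clock: 4.2
ee_pos: [0.4518, -0.0503, 0.2092]
tool_rot: [-3.012, -0.892, 0.0]
wrist_force: [-0.2, -0.4, 0.4]
gripper_width: 0.0268
```

```bash
python3 -c "
from cell import robot,imaging
from h import *
s=robot.get_state();rep(s)
A=np.array([.547,.011]);p,M=tool(s)
r0=p[:2]-A; print(np.linalg.norm(r0))
for k in range(1,9):
    a=np.radians(8.5*k); q=A+np.array([[np.cos(a),-np.sin(a)],[np.sin(a),np.cos(a)]])@r0
    print((M.T@np.r_[q-p[:2],0]).round(3))
"
```

```text
t4.20 p [ 0.4518 -0.0503  0.2092] yaz -57.0 zax [-0.  0. -1.] F [-0.2 -0.4  0.4] w 0.0268 q [-0.27 -0.12  2.04 -0.    1.22  0.73]
0.1132199177095802
[ 0.001  0.017 -0.   ]
[ 0.005  0.033 -0.   ]
[ 0.011  0.049 -0.   ]
[ 0.019  0.063 -0.   ]
[ 0.029  0.077 -0.   ]
[ 0.042  0.088 -0.   ]
[ 0.055  0.098 -0.   ]
[ 0.07   0.105 -0.   ]
```

move_arm([
  [0.001, 0.017, 0, -8.5],
  [0.005, 0.033, 0, -17],
  [0.011, 0.049, 0, -25.5],
  [0.019, 0.063, 0, -34],
  [0.029, 0.077, 0, -42.5],
  [0.042, 0.088, 0, -51],
  [0.055, 0.098, 0, -59.5],
  [0.07, 0.105, 0, -68],
])

```text
clock: 5.0
ee_pos: [0.5669, -0.1008, 0.2086]
tool_rot: [-1.989, -2.428, 0.005]
wrist_force: [-3.3, -1.6, 1.8]
gripper_width: 0.0278
```

```bash
python3 -c "
from cell import robot,imaging
from h import *
s=robot.get_state();rep(s)
for n in('scene','top'):
    c=imaging.read_camera(n);pickle.dump(c,open(f'pics/{n}2.pkl','wb'))
    crop(c,*((250,80,430,260) if n=='scene' else (250,160,370,280)),3 if n=='scene' else 5,f'pics/{n}2.png')
"
```

```text
t5.00 p [ 0.5669 -0.1008  0.2086] yaz 11.3 zax [-0.004 -0.    -1.   ] F [-3.3 -1.6  1.8] w 0.0278 q [-0.3   0.15  1.77 -0.    1.23 -0.49]
```

View pics/scene2.png

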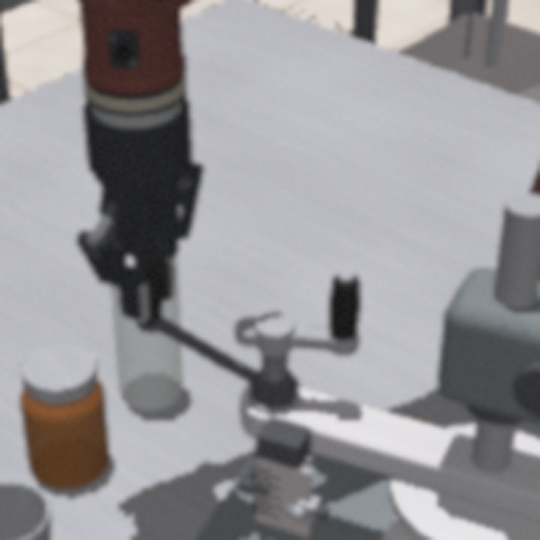

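move_arm([
  [0, 0, 0, 0],
  [0, 0, 0, 0],
  [0, 0, -0.03, 0],
  [0, 0, -0.07, 0],
  [0, 0, -0.11, 0],
  [0, 0, -0.11, 0],
  [0, 0, -0.11, 0],
  [0, 0, -0.11, 0],
], gripper=0.6)

```text
clock: 5.9
ee_pos: [0.5667, -0.1, 0.3179]
tool_rot: [-1.998, -2.422, 0.001]
wrist_force: [-0.4, 0.0, -0.9]
gripper_width: 0.0513
```

```bash
python3 -c "
from cell import robot,imaging
from h import *
s=robot.get_state();rep(s)
print(rel(s,[.519,.0525,.31],11))
for n in('scene','top'):
    c=imaging.read_camera(n);pickle.dump(c,open(f'pics/{n}3.pkl','wb'))
    crop(c,*((300,160,380,270) if n=='scene' else (250,160,370,280)),5 if n=='scene' else 5,f'pics/{n}3.png')
"
```

```text
t5.90 p [ 0.5667 -0.1     0.3179] yaz 11.0 zax [-0.002  0.001 -1.   ] F [-0.4  0.  -0.9] w 0.0513 q [-0.3   0.06  1.65  0.    1.43 -0.49]
(array([ 0.1587, -0.0178,  0.0081]), np.float64(-0.0393398022277438))
```

View pics/scene3.png

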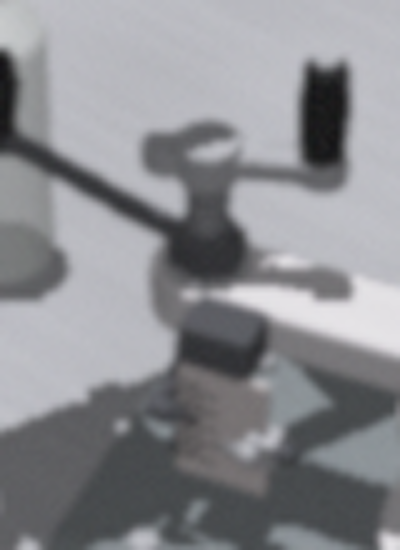

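View pics/top3.png

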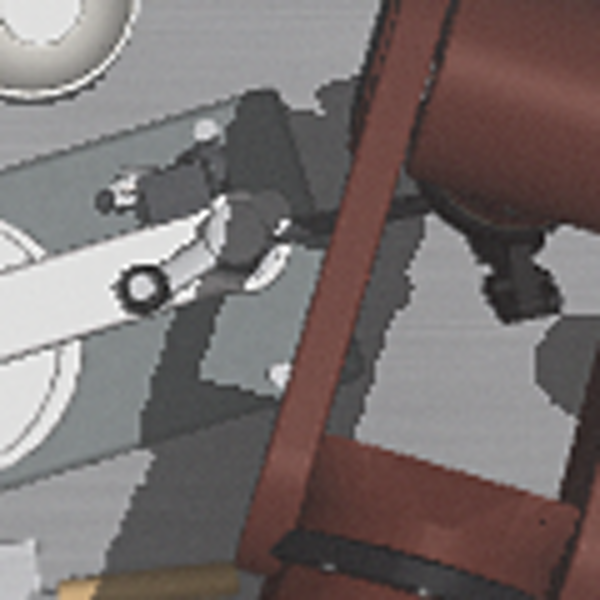

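move_arm([
  [0.04, -0.0045, 0, 0],
  [0.08, -0.009, 0, 0],
  [0.12, -0.0135, 0, 0],
  [0.159, -0.018, 0, 0],
  [0.159, -0.018, 0, 0],
  [0.159, -0.018, 0.02, 0],
  [0.159, -0.018, 0.045, 0],
  [0.159, -0.018, 0.066, 0],
])

```text
clock: 6.8
ee_pos: [0.519, 0.0519, 0.251]
tool_rot: [-1.998, -2.423, 0.003]
wrist_force: [0.3, -0.2, 0.3]
gripper_width: 0.0513
```

```bash
python3 -c "
from cell import robot,imaging
from h import *
s=robot.get_state();rep(s)
print(rel(s,[.519,.0525,.252],11))
for n in('scene',):
    c=imaging.read_camera(n);pickle.dump(c,open(f'pics/{n}4.pkl','wb'))
    crop(c,300,100,420,270,4,f'pics/{n}4.png')
"
```

```text
t6.80 p [0.519  0.0519 0.251 ] yaz 11.0 zax [-0.002 -0.    -1.   ] F [ 0.3 -0.2  0.3] w 0.0513 q [-0.03 -0.01  1.85 -0.    1.3  -0.23]
(array([ 0.0006,  0.0001, -0.001 ]), np.float64(-0.010790147460085109))
```

View pics/scene4.png

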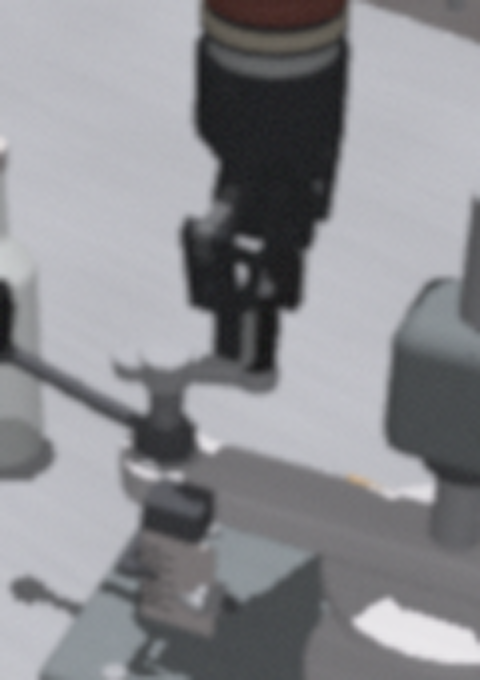

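move_arm([
  [0, 0, 0, 0],
  [0, 0, 0, 0],
  [0, 0, 0, 0],
  [0, 0, 0, 0],
  [0, 0, 0, 0],
  [0, 0, 0, 0],
  [0, 0, 0, 0],
  [0, 0, 0, 0],
], gripper=0, force=25)

```text
clock: 7.65
ee_pos: [0.5201, 0.0522, 0.2539]
tool_rot: [1.997, 2.423, 0.0]
wrist_force: [0.6, -1.3, -0.1]
gripper_width: 0.0211
```

```bash
cat > circ.py <<'E'
import sys
from cell import robot
from h import *
s=robot.get_state();rep(s)
A=np.array([.547,.011]);p,M=tool(s); step=float(sys.argv[1]); 
r0=p[:2]-A; n=np.linalg.norm(r0); print("r",n,"az",np.degrees(np.arctan2(r0[1],r0[0])))
rad=r0/n*0.05
for k in range(1,9):
    a=-np.radians(step*k); q=A+np.array([[np.cos(a),-np.sin(a)],[np.sin(a),np.cos(a)]])@rad
    d=(M.T@np.r_[q-p[:2],0]).round(4); print([float(d[0]),float(d[1]),round(abs(step)*np.sign(step)*k/360*.008,4),0],end=", ")
E
python3 circ.py 22.5
```

```text
t7.65 p [0.5201 0.0522 0.2539] yaz 11.0 zax [ 0.001 -0.001 -1.   ] F [ 0.6 -1.3 -0.1] w 0.0211 q [-0.03 -0.01  1.85 -0.    1.3  -0.23]
r 0.04921947868663808 az 123.16388395369727
[0.0044, 0.0189, np.float64(0.0005), 0], [0.0005, 0.038, np.float64(0.001), 0], [-0.0104, 0.0541, np.float64(0.0015), 0], [-0.0267, 0.0649, np.float64(0.002), 0], [-0.0459, 0.0686, np.float64(0.0025), 0], [-0.065, 0.0646, np.float64(0.003), 0], [-0.0811, 0.0537, np.float64(0.0035), 0], [-0.0919, 0.0374, np.float64(0.004), 0],
```

move_arm([
  [0.004, 0.019, 0.0005, 0],
  [0.0005, 0.038, 0.001, 0],
  [-0.01, 0.054, 0.0015, 0],
  [-0.027, 0.065, 0.002, 0],
  [-0.046, 0.0685, 0.0025, 0],
  [-0.065, 0.0645, 0.003, 0],
  [-0.081, 0.0535, 0.0035, 0],
  [-0.092, 0.0375, 0.004, 0],
])

```text
clock: 8.45
ee_pos: [0.5754, -0.0317, 0.2499]
tool_rot: [1.999, 2.422, 0.007]
wrist_force: [-0.5, 4.0, 2.0]
gripper_width: 0.0211
```

```bash
python3 circ.py 22.5;python3 -c "
from cell import robot,imaging
from h import *
for n in('scene',):
    c=imaging.read_camera(n);pickle.dump(c,open(f'pics/{n}5.pkl','wb'))
    crop(c,300,100,420,270,4,f'pics/{n}5.png')
"
```

```text
t8.45 p [ 0.5754 -0.0317  0.2499] yaz 10.9 zax [ 0.004  0.002 -1.   ] F [-0.5  4.   2. ] w 0.0211 q [-0.18  0.11  1.73  0.    1.3  -0.37]
r 0.05126360534557515 az -56.3091702949909
[-0.0027, -0.0196, np.float64(0.0005), 0], [0.001, -0.0388, np.float64(0.001), 0], [0.0118, -0.055, np.float64(0.0015), 0], [0.0279, -0.0659, np.float64(0.002), 0], [0.047, -0.0698, np.float64(0.0025), 0], [0.0662, -0.0661, np.float64(0.003), 0], [0.0825, -0.0553, np.float64(0.0035), 0], [0.0934, -0.0392, np.float64(0.004), 0],
```

View pics/scene5.png

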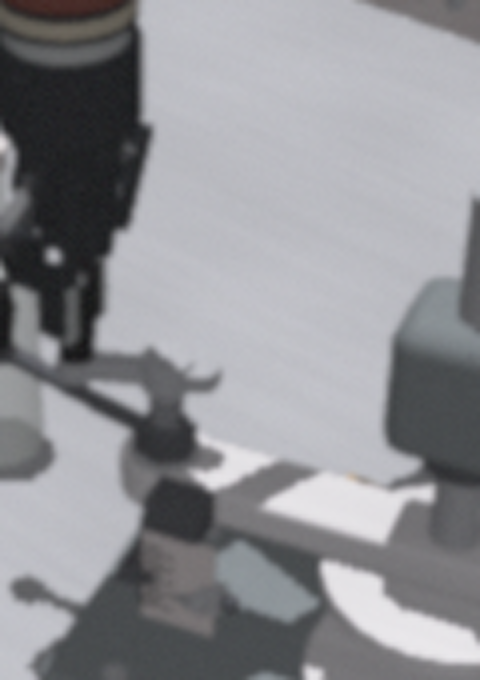

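move_arm([
  [-0.004, -0.019, 0.0005, 0],
  [-0.0005, -0.038, 0.001, 0],
  [0.01, -0.054, 0.0015, 0],
  [0.027, -0.065, 0.002, 0],
  [0.046, -0.0685, 0.0025, 0],
  [0.065, -0.0645, 0.003, 0],
  [0.081, -0.0535, 0.0035, 0],
  [0.092, -0.0375, 0.004, 0],
])

```text
clock: 9.3
ee_pos: [0.5199, 0.0526, 0.2458]
tool_rot: [1.997, 2.423, 0.001]
wrist_force: [0.9, -5.6, -0.3]
gripper_width: 0.0213
```

```bash
python3 -c "
from cell import robot,imaging
from h import *
rep(robot.get_state())
c=imaging.read_camera('scene');pickle.dump(c,open(f'pics/scene6.pkl','wb'))
ims=[]
for k in (0,1,4,5,6):
    c=load(f'pics/scene{k}.pkl')['color'][215:270,320:365,::-1]
    ims.append(cv2.resize(c,None,fx=7,fy=7,interpolation=cv2.INTER_CUBIC))
e=np.zeros_like(ims[0])
g=np.vstack([np.hstack([ims[0],ims[4]])]);cv2.imwrite('pics/cmp6.png',g)
"
```

```text
t9.30 p [0.5199 0.0526 0.2458] yaz 11.0 zax [ 0.002 -0.001 -1.   ] F [ 0.9 -5.6 -0.3] w 0.0213 q [-0.03 -0.    1.86 -0.    1.28 -0.22]
```

View pics/cmp6.png

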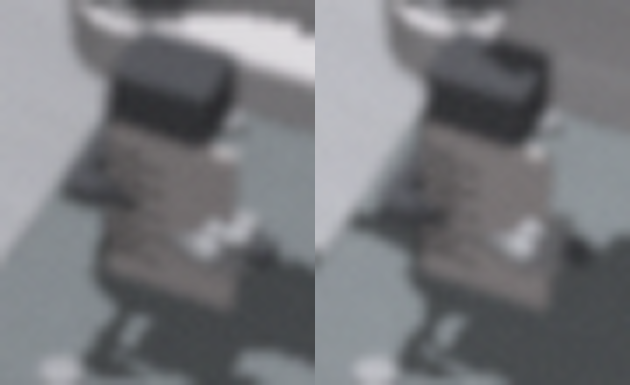

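```bash
python3 -c "
from h import *
def st(im,k): 
    im=cv2.resize(im,None,fx=k,fy=k,interpolation=cv2.INTER_CUBIC).astype(float)
    return np.clip((im-30)*1.6,0,255).astype(np.uint8)
a=st(load('pics/scene0.pkl')['color'][218:262,322:362,::-1],10)
b=st(load('pics/scene6.pkl')['color'][218:262,322:362,::-1],10)
cv2.imwrite('pics/cs.png',np.hstack([a,b])[:, :800])
t=st(load('pics/top0.pkl')['color'][180:215,262:304,::-1],16);cv2.imwrite('pics/ct.png',t)
s=load('pics/scene0.pkl')
A=np.array([.547,.011]);az=np.radians(16.2);X=np.r_[np.cos(az),np.sin(az),0];Y=np.r_[-np.sin(az),np.cos(az),0]
for x in (.03,.045):
  B=np.r_[A,0]+x*X
  for z in(.09,.107): print(x,z,proj(s,[B+[0,0,z],B+.01*Y+[0,0,z],B-.01*Y+[0,0,z]]).round(2).tolist())
"
```

```text
0.03 0.09 [[335.14, 239.21], [339.05, 240.5], [331.25, 237.93]]
0.03 0.107 [[335.15, 233.78], [339.11, 235.06], [331.23, 232.51]]
0.045 0.09 [[332.34, 243.25], [336.29, 244.57], [328.42, 241.95]]
0.045 0.107 [[332.33, 237.81], [336.32, 239.12], [328.37, 236.51]]
```

View pics/cs.png

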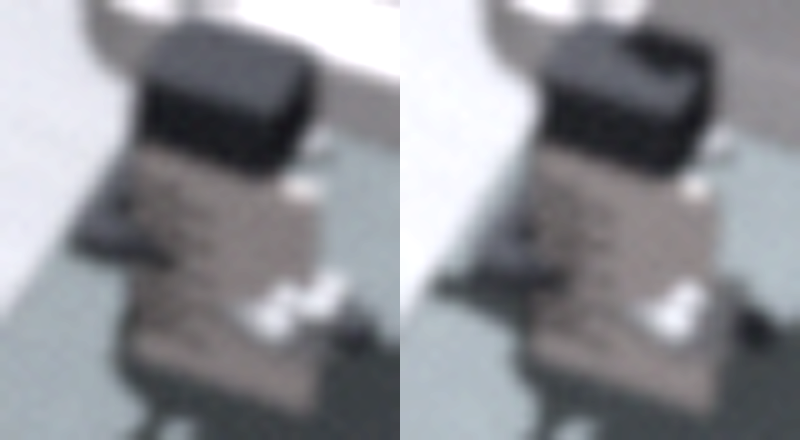

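View pics/ct.png

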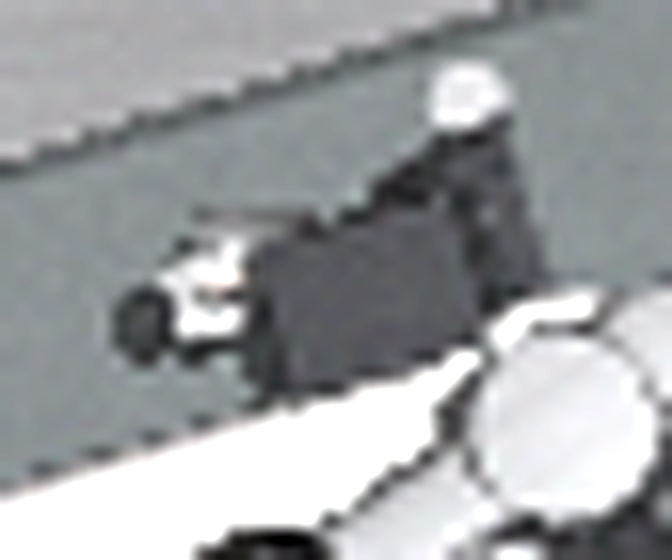

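```bash
python3 -c "
from h import *
np.set_printoptions(linewidth=250)
for k in (0,6):
    g=cv2.cvtColor(load(f'pics/scene{k}.pkl')['color'],cv2.COLOR_RGB2GRAY).astype(int)
    print(k,'cols',list(range(328,360)))
    for r in range(236,256): print(r,g[r,328:360])
"
```

```text
0 cols [328, 329, 330, 331, 332, 333, 334, 335, 336, 337, 338, 339, 340, 341, 342, 343, 344, 345, 346, 347, 348, 349, 350, 351, 352, 353, 354, 355, 356, 357, 358, 359]
236 [176 172 160 138 109  91  87  87  92  94  95  96 105 108 108 107 107 103  98  94  98 108 136 158 162 154 145 138 137 137 135 138]
237 [173 165 145 118  96  83  77  82  88  90  90  93 103 107 110 110 109 110 108 109 112 116 133 150 155 151 143 136 135 136 136 138]
238 [171 152 125 101  88  76  68  78  85  90  92  91  95 101 105 107 110 109 111 110 112 111 118 124 129 132 134 136 136 136 138 138]
239 [161 135 106  93  85  80  75  83  89  88  89  91  94  96  98 104 109 109 112 110 108 112 111 113 114 119 129 135 136 136 136 138]
240 [148 116  94  89  88  83  81  80  83  85  89  91  98 101 102 104 109 110 110 108 110 110 110 109 112 119 128 136 137 138 138 136]
241 [129  97  83  82  82  81  77  75  74  80  86  85  92 100 102 107 109 109 109 110 110 111 111 109 111 117 129 137 138 138 136 137]
242 [119  90  75  69  72  70  68  67  67  73  80  86  90  94  96 103 109 111 111 111 110 110 109 110 112 118 128 137 138 137 139
[... 3895 characters left out ...]
6  98  91  74  60  55  65  87]
251 [147 145 143 140 128 105  84  92 101 101  98  99 102 105 109 113 113 110 114 126 141 149 139 117 102  96  88  72  59  53  57  68]
252 [146 146 146 144 136 113  93  99 109 111 110 109 106 103 105 111 116 114 112 115 117 121 114 105  99  97  90  77  65  58  61  67]
253 [146 146 146 143 132 106  88  91 102 107 111 113 112 110 109 113 115 117 114 113 112 109 106 106 103  98  89  79  71  68  68  71]
254 [146 145 147 143 133 108  85  82  88  94 100 104 109 109 111 113 116 116 117 116 114 112 111 111 106  96  84  77  73  74  74  74]
255 [146 145 146 146 139 119  90  77  76  79  83  88  91  97 103 107 111 113 114 114 116 117 115 116 109  94  81  76  75  75  74  75]
```

move_arm([
  [0.0037, 0.0152, 0.0004, 0],
  [0.0026, 0.0307, 0.0008, 0],
  [0.0026, 0.0307, 0.0008, 0],
  [0.0026, 0.0307, 0.0008, 0],
  [0.0026, 0.0307, 0.0008, 0],
  [0.0026, 0.0307, 0.0008, 0],
  [0.0026, 0.0307, 0.0008, 0],
  [0.0026, 0.0307, 0.0008, 0],
])

```text
clock: 10.15
ee_pos: [0.5494, 0.0602, 0.245]
tool_rot: [1.997, 2.423, -0.001]
wrist_force: [0.8, -5.2, 3.0]
gripper_width: 0.0208
```

move_arm([
  [0, 0, 0, 0],
  [0, 0, 0, 0],
  [0, 0, 0, 0],
  [0, 0, -0.03, 0],
  [0, 0, -0.08, 0],
  [-0.05, 0, -0.08, 0],
  [-0.1, 0, -0.08, 0],
  [-0.15, 0, -0.08, 0],
], gripper=0.6)

```text
clock: 10.95
ee_pos: [0.5783, -0.0868, 0.325]
tool_rot: [1.996, 2.426, 0.002]
wrist_force: [1.2, -0.6, -0.7]
gripper_width: 0.0514
```

```bash
python3 -c "
from cell import robot,imaging
from h import *
np.set_printoptions(linewidth=250)
rep(robot.get_state())
cs=[]
for i in range(4):
    c=imaging.read_camera('scene');cs.append(c['color'].astype(float))
c['color']=np.mean(cs,0).round().astype(np.uint8);pickle.dump(c,open('pics/scene7.pkl','wb'))
t=imaging.read_camera('top');pickle.dump(t,open('pics/top7.pkl','wb'))
crop(t,250,160,370,280,5,'pics/top7.png')
a=c['color'][218:262,322:362,::-1];b=c['color'][150:270,290:390,::-1]
cv2.imwrite('pics/s7.png',np.hstack([cv2.resize(a,(400,440),interpolation=2),cv2.resize(b,(367,440),interpolation=2)]))
g=cv2.cvtColor(c['color'],cv2.COLOR_RGB2GRAY).astype(int)
print('cols',list(range(328,360)))
for r in range(238,256): print(r,g[r,328:360])
"
```

```text
t10.95 p [ 0.5783 -0.0868  0.325 ] yaz 11.1 zax [ 0.001  0.001 -1.   ] F [ 1.2 -0.6 -0.7] w 0.0514 q [-0.27  0.08  1.63  0.    1.44 -0.46]
cols [328, 329, 330, 331, 332, 333, 334, 335, 336, 337, 338, 339, 340, 341, 342, 343, 344, 345, 346, 347, 348, 349, 350, 351, 352, 353, 354, 355, 356, 357, 358, 359]
238 [167 153 141 129 105  75  62  79  91  95  96  97 101 105 109 113 116 117 116 116 117 118 123 131 137 139 142 143 144 144 142 136]
239 [146 139 132 115  86  60  59  79  93  93  94  95  99 102 102 109 115 116 117 116 116 116 117 117 121 126 135 143 144 145 144 143]
240 [131 130 120  95  65  52  57  76  88  90  94  97 101 106 107 111 115 117 116 116 116 116 116 116 117 123 135 143 145 144 145 144]
241 [125 122 100  72  56  52  58  75  89  92  91  91  96 105 109 113 114 115 117 116 116 116 116 115 117 124 135 145 146 145 145 145]
242 [126 110  82  60  58  61  67  80  89  88  87  91  96  99 101 109 115 116 116 116 116 116 116 116 117 124 135 144 146 146 145 147]
243 [126 101  71  62  67  72  74  79  85  87  89  93  99 104 105 110 115 116 116 116 117 115 117 116 117 125 138 145 146 146 
[... 916 characters left out ...]
6 112 108  98  90  87  80  72]
251 [ 74  76  82  96 101  92  83  90  99  99  99 100 101 103 109 112 112 109 113 126 140 149 139 116 102  98  90  79  74  74  69  67]
252 [ 74  74  77  83  92  91  86  96 107 110 109 107 105 103 105 111 115 112 111 113 118 120 113 104 100  96  88  76  67  64  64  68]
253 [ 74  74  74  77  82  81  82  90 102 109 110 111 112 109 109 112 115 116 115 111 110 109 105 103 101  97  89  79  72  68  68  71]
254 [ 75  74  74  74  75  76  76  80  87  93  99 104 107 109 112 113 115 115 116 116 113 111 111 111 107  95  83  77  74  73  73  73]
255 [ 74  75  73  74  74  74  74  74  77  79  82  88  92  97 103 107 110 113 114 115 115 115 115 114 108  95  80  74  73  73  73  74]
```

View pics/s7.png

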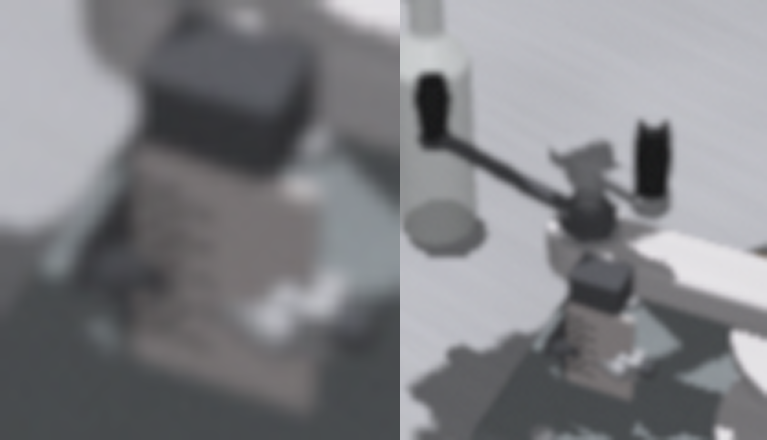

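View pics/top7.png

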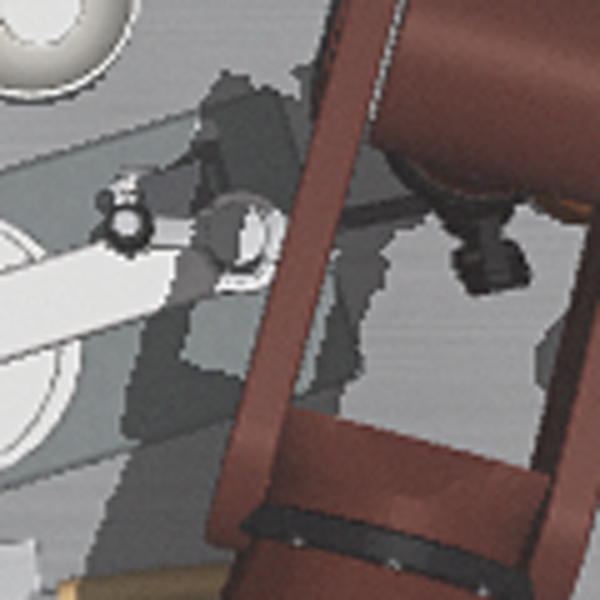

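```bash
python3 -c "
from h import *
t=load('pics/top7.pkl')
p=onz(t,(250+128/5-.4,160+228/5-.4),.257);d=p[:2]-[.547,.011];print(p,np.hypot(*d),np.degrees(np.arctan2(d[1],d[0])))
def G(k):return cv2.cvtColor(load(f'pics/scene{k}.pkl')['color'],cv2.COLOR_RGB2GRAY).astype(float)
# vertical subpixel shift of pointer patch between frames, cols 335..340
from scipy.ndimage import map_coordinates
def prof(g,c): # along Y-slope sheared mean of cols 335..339
    rr=np.arange(236,252); return np.mean([map_coordinates(g,[rr+.33*(c-337),np.full(len(rr),c)],order=3) for c in (336,337,338)],0)
for k in(0,1,3,4,5,6,7): 
    g=G(k); print(k,(prof(g,0)/g[240:244,345:349].mean()*110).round(0).astype(int))
"
```

```text
[0.54777558 0.06000573 0.257     ] 0.04901186303988375 89.09329093044079
0 [93 90 89 88 87 81 73 65 70 83 86 86 85 84 85 95]
1 [94 89 89 90 86 80 73 65 70 82 86 86 85 84 84 94]
3 [93 89 88 89 85 80 73 66 70 83 87 86 85 84 85 93]
4 [93 89 89 88 86 81 73 65 71 82 86 87 84 84 86 94]
5 [92 88 88 88 86 85 77 66 60 65 77 84 84 84 86 94]
6 [93 90 89 89 87 85 84 84 77 67 65 74 81 83 84 94]
7 [93 89 89 88 86 85 84 83 75 65 64 74 82 84 86 94]
```

```bash
python3 -c "
from h import *
from scipy.ndimage import map_coordinates
s=load('pics/scene7.pkl');g=cv2.cvtColor(s['color'],cv2.COLOR_RGB2GRAY).astype(float)
rr=np.arange(238,254.)
for c in range(331,351): print(c,map_coordinates(g,[rr+.33*(c-337),np.full(len(rr),c)],order=3).round().astype(int))
t=load('pics/top0.pkl')
for nm,px in dict(mk=(262+310/16-.47,180+222/16-.47),pt=(262+380/16-.47,180+195/16-.47),mk0=(262+200/16-.47,180+212/16-.47)).items():
    p=onz(t,px,.098);d=p[:2]-[.547,.011];az=np.radians(16.2);X=np.r_[np.cos(az),np.sin(az)];Y=np.r_[-X[1],X[0]]
    print(nm,p,'press x,y',d@X,d@Y)
for x in(.03,.035,.04,.045,.05):
  print(x,[proj(s,np.r_[.547,.011,0]+x*np.r_[X,0]+y*np.r_[Y,0]+[0,0,z]).round(1).tolist() for z,y in((.1,0),(.09,0),(.1,.02))])
"
```

```text
331 [150 139 129 115  95  72  60  62  65  64  64  70  74  81  96  96]
332 [130 116  99  78  60  56  61  69  71  67  64  69  74  86 100  99]
333 [103  81  64  54  51  57  69  74  72  65  61  66  71  79  90  93]
334 [74 62 59 57 58 67 74 75 69 62 61 64 66 73 83 86]
335 [81 79 78 75 77 80 78 73 67 67 75 75 76 84 93 95]
336 [ 90  93  90  88  89  87  79  69  63  74  81  85  89  96 105 105]
337 [ 95  93  90  92  88  87  78  65  64  75  85  89  91  99 110 109]
338 [ 96  94  94  89  88  88  80  73  75  85  92  91  93 103 111 108]
339 [ 95  97  93  90  93  90  89  88  90  95  94  94  98 105 111 108]
340 [ 99 101  96  96  99 100  99 100 103  98  97 103 101 105 112 107]
341 [103 107 103 100 106 107 102 105 107 102 105 107 102 105 110 106]
342 [105 110 103 102 109 106 103 107 106 102 106 110 106 107 112 107]
343 [111 113 109 110 113 111 107 110 107 104 108 112 111 112 113 107]
344 [115 114 115 115 115 115 115 115 114 110 110 113 115 115 114 107]
345 [116 115 116 116 117 116 117 123 122 115 110 110 115 116 114 108]
346 [117 116 116 115 116 116 119 132 136 126 113 111 115 116 114 107]
347 [116 116 116 116 116 118 128 148 153 140 121 111 112 116 114 107]
348 [116 117 117 117 119 129 149 169 171 150 125 111 111 115 114 108]
349 [116 115 117 119 135 157 171 180 176 150 121 109 111 115 115 109]
350 [116 117 116 129 158 175 169 169 158 131 109 106 113 115 115 108]
mk [0.58849523 0.05556729 0.098     ] press x,y 0.05228148046666747 0.03122088436299383
pt [0.59287589 0.04404005 0.098     ] press x,y 0.053272207081239524 0.01892918296061034
mk0 [0.59027367 0.07365757 0.098     ] press x,y 0.05903633658867159 0.048096697753888994
0.03 [[[335.1, 236.0]], [[335.1, 239.2]], [[343.1, 238.6]]]
0.035 [[[334.2, 237.4]], [[334.2, 240.5]], [[342.1, 240.0]]]
0.04 [[[333.3, 238.7]], [[333.3, 241.9]], [[341.2, 241.3]]]
0.045 [[[332.3, 240.1]], [[332.3, 243.3]], [[340.3, 242.7]]]
0.05 [[[331.4, 241.4]], [[331.4, 244.6]], [[339.4, 244.1]]]
```

move_arm([
  [0.05, 0, 0, 0],
  [0.1, 0, 0, 0],
  [0.15, 0, 0, 0],
  [0.15, 0, 0, 0],
  [0.15, 0, 0, 0],
  [0.15, 0, 0.03, 0],
  [0.15, 0, 0.055, 0],
  [0.15, 0, 0.08, 0],
])

```text
clock: 12.0
ee_pos: [0.5494, 0.0602, 0.2437]
tool_rot: [1.999, 2.423, 0.0]
wrist_force: [0.1, -0.6, -0.7]
gripper_width: 0.0512
```

move_arm([
  [0, 0, 0, 0],
  [0, 0, 0, 0],
  [0, 0, 0, 0],
  [0, 0, 0, 0],
  [0, 0, 0, 0],
  [0, 0, 0, 0],
  [0, 0, 0, 0],
  [0, 0, 0, 0],
], gripper=0)

```text
clock: 12.8
ee_pos: [0.5494, 0.0605, 0.2448]
tool_rot: [1.998, 2.424, -0.001]
wrist_force: [-0.3, -2.8, -4.4]
gripper_width: 0.0211
```

```bash
python3 circ.py 18
```

```text
t12.80 p [0.5494 0.0605 0.2448] yaz 11.0 zax [ 0.    -0.001 -1.   ] F [-0.3 -2.8 -4.4] w 0.0211 q [-0.02  0.07  1.79 -0.    1.29 -0.21]
r 0.049519086412136946 az 87.16500054764096
[-0.0056, 0.0145, np.float64(0.0004), 0], [-0.0158, 0.0264, np.float64(0.0008), 0], [-0.0292, 0.0345, np.float64(0.0012), 0], [-0.0445, 0.038, np.float64(0.0016), 0], [-0.06, 0.0367, np.float64(0.002), 0], [-0.0745, 0.0306, np.float64(0.0024), 0], [-0.0863, 0.0204, np.float64(0.0028), 0], [-0.0944, 0.007, np.float64(0.0032), 0],
```

move_arm([
  [-0.0056, 0.0145, 0.0004, 0],
  [-0.016, 0.0262, 0.0008, 0],
  [-0.016, 0.0262, 0.0008, 0],
  [-0.016, 0.0262, 0.0008, 0],
  [-0.016, 0.0262, 0.0008, 0],
  [-0.016, 0.0262, 0.0008, 0],
  [-0.016, 0.0262, 0.0008, 0],
  [-0.016, 0.0262, 0.0008, 0],
])

```text
clock: 13.6
ee_pos: [0.5778, 0.0499, 0.2439]
tool_rot: [1.998, 2.424, -0.001]
wrist_force: [-3.1, -5.1, -2.5]
gripper_width: 0.021
```

move_arm([
  [0, 0, 0, 0],
  [0, 0, 0, 0],
  [0, 0, 0, 0],
  [0, 0, -0.03, 0],
  [0, 0, -0.08, 0],
  [-0.03, 0, -0.1, 0],
  [-0.07, -0.03, -0.1, 0],
  [-0.11, -0.06, -0.1, 0],
], gripper=0.6)

```text
clock: 14.4
ee_pos: [0.5412, -0.0697, 0.3461]
tool_rot: [1.992, 2.424, 0.005]
wrist_force: [-0.6, -1.1, 0.3]
gripper_width: 0.0511
```

```bash
python3 -c "
from cell import robot,imaging
from h import *
from scipy.ndimage import map_coordinates
rep(robot.get_state())
cs=[]
for i in range(4):
    c=imaging.read_camera('scene');cs.append(c['color'].astype(float))
c['color']=np.mean(cs,0).round().astype(np.uint8);pickle.dump(c,open('pics/scene8.pkl','wb'))
t=imaging.read_camera('top');pickle.dump(t,open('pics/top8.pkl','wb'))
crop(t,250,160,370,280,5,'pics/top8.png')
a=c['color'][218:262,322:362,::-1];b=c['color'][150:270,290:390,::-1]
cv2.imwrite('pics/s8.png',np.hstack([cv2.resize(a,(400,440),interpolation=2),cv2.resize(b,(367,440),interpolation=2)]))
g=cv2.cvtColor(c['color'],cv2.COLOR_RGB2GRAY).astype(float)
rr=np.arange(240,252.)
for q in range(335,350): print(q,map_coordinates(g,[rr+.33*(q-337),np.full(len(rr),q)],order=3).round().astype(int))
"
```

```text
t14.40 p [ 0.5412 -0.0697  0.3461] yaz 11.2 zax [ 0.005 -0.    -1.   ] F [-0.6 -1.1  0.3] w 0.0511 q [-0.26 -0.02  1.69  0.    1.47 -0.45]
335 [79 75 73 71 63 55 54 59 68 70 73 83]
336 [88 87 86 82 71 60 57 67 77 83 88 94]
337 [90 91 87 85 77 65 62 70 81 89 88 99]
338 [ 92  87  87  87  80  73  69  76  88  89  91 101]
339 [ 92  89  91  90  88  84  82  88  92  92  96 104]
340 [ 95  94  98  99  97  96  98  96  96 101 100 104]
341 [102  98 104 106 100 103 104 100 103 107 101 103]
342 [102 101 108 106 101 104 103 100 105 108 104 106]
343 [106 109 111 108 107 107 100  97 105 110 109 110]
344 [113 113 114 113 113 107  96  94 104 110 112 115]
345 [115 115 115 114 113 105  93  91 100 108 113 115]
346 [115 115 115 114 111 101  92  92  98 107 113 114]
347 [115 115 115 113 108  98  93  95  99 105 111 113]
348 [114 114 114 110 102  97  97  99 100 103 109 113]
349 [115 114 110 105  98  98  99 101 100 103 110 113]
```

View pics/s8.png

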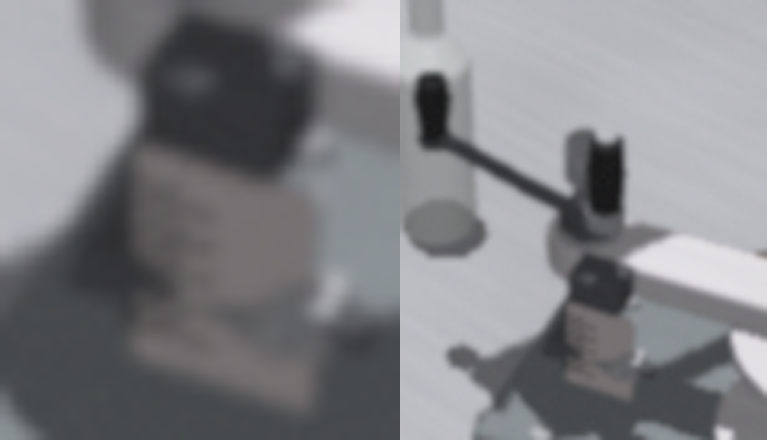

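View pics/top8.png

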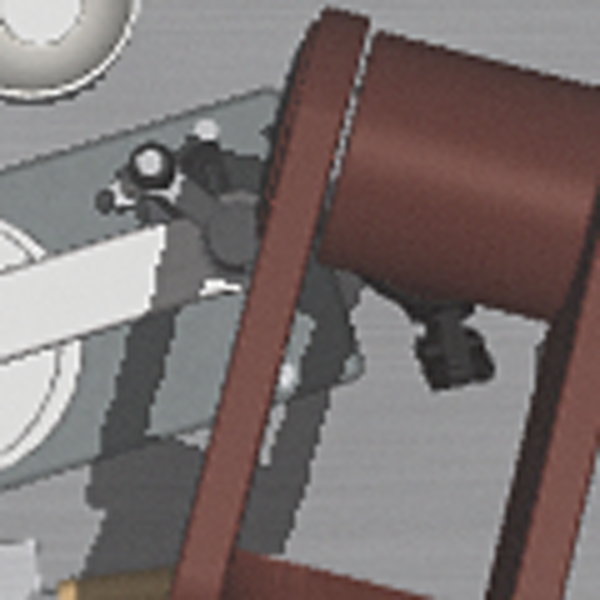

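move_arm([
  [0.04, 0.03, 0, 0],
  [0.08, 0.06, 0, 0],
  [0.11, 0.06, 0, 0],
  [0.11, 0.06, 0, 0],
  [0.11, 0.06, 0, 0],
  [0.11, 0.06, 0.04, 0],
  [0.11, 0.06, 0.07, 0],
  [0.11, 0.06, 0.1, 0],
])

```text
clock: 15.45
ee_pos: [0.5782, 0.0496, 0.2427]
tool_rot: [1.998, 2.423, 0.0]
wrist_force: [0.1, 0.0, -0.3]
gripper_width: 0.0513
```

move_arm([
  [0, 0, 0, 0],
  [0, 0, 0, 0],
  [0, 0, 0, 0],
  [0, 0, 0, 0],
  [0, 0, 0, 0],
  [0, 0, 0, 0],
  [0, 0, 0, 0],
  [0, 0, 0, 0],
], gripper=0)

```text
clock: 16.25
ee_pos: [0.5781, 0.0497, 0.2441]
tool_rot: [1.998, 2.424, -0.001]
wrist_force: [-2.0, -2.9, -4.4]
gripper_width: 0.0214
```

```bash
python3 circ.py 18
```

```text
t16.25 p [0.5781 0.0497 0.2441] yaz 11.0 zax [ 0.    -0.001 -1.   ] F [-2.  -2.9 -4.4] w 0.0214 q [-0.03  0.13  1.73 -0.    1.29 -0.23]
r 0.04964246560444754 az 51.136560472439434
[-0.0132, 0.0084, np.float64(0.0004), 0], [-0.0284, 0.0119, np.float64(0.0008), 0], [-0.044, 0.0106, np.float64(0.0012), 0], [-0.0584, 0.0045, np.float64(0.0016), 0], [-0.0702, -0.0057, np.float64(0.002), 0], [-0.0783, -0.0191, np.float64(0.0024), 0], [-0.0819, -0.0343, np.float64(0.0028), 0], [-0.0805, -0.0499, np.float64(0.0032), 0],
```

move_arm([
  [-0.0132, 0.0084, 0.0004, 0],
  [-0.0284, 0.0119, 0.0008, 0],
  [-0.0284, 0.0119, 0.0008, 0],
  [-0.0284, 0.0119, 0.0008, 0],
  [-0.0284, 0.0119, 0.0008, 0],
  [-0.0284, 0.0119, 0.0008, 0],
  [-0.0284, 0.0119, 0.0008, 0],
  [-0.0284, 0.0119, 0.0008, 0],
])

```text
clock: 17.05
ee_pos: [0.5954, 0.0231, 0.2432]
tool_rot: [-1.999, -2.423, 0.002]
wrist_force: [-4.4, -2.7, -1.5]
gripper_width: 0.0213
```

move_arm([
  [0, 0, 0, 0],
  [0, 0, 0, 0],
  [0, 0, 0, 0],
  [0, 0, -0.03, 0],
  [0, 0, -0.08, 0],
  [-0.03, -0.01, -0.1, 0],
  [-0.06, -0.03, -0.1, 0],
  [-0.09, -0.06, -0.1, 0],
], gripper=0.6)

```text
clock: 17.85
ee_pos: [0.5552, -0.0762, 0.3456]
tool_rot: [1.992, 2.422, 0.005]
wrist_force: [0.1, -1.2, -0.2]
gripper_width: 0.0512
```

```bash
python3 -c "
from cell import robot,imaging
from h import *
from scipy.ndimage import map_coordinates
st=robot.get_state();rep(st)
cs=[]
for i in range(4):
    c=imaging.read_camera('scene');cs.append(c['color'].astype(float))
c['color']=np.mean(cs,0).round().astype(np.uint8);pickle.dump(c,open('pics/scene9.pkl','wb'))
a=c['color'][218:262,322:362,::-1];b=c['color'][150:270,290:390,::-1]
cv2.imwrite('pics/s9.png',np.hstack([cv2.resize(a,(400,440),interpolation=2),cv2.resize(b,(367,440),interpolation=2)]))
g=cv2.cvtColor(c['color'],cv2.COLOR_RGB2GRAY).astype(float)
rr=np.arange(240,252.)
for q in range(335,350): print(q,map_coordinates(g,[rr+.33*(q-337),np.full(len(rr),q)],order=3).round().astype(int))
B=[b for b in blobs(c,(285,160,310,205))];print(B)
for b in B:
    p=onz(c,b[1],.202);d=p[:2]-[.547,.011];print(p,np.hypot(*d),np.degrees(np.arctan2(d[1],d[0])))
"
```

```text
t17.85 p [ 0.5552 -0.0762  0.3456] yaz 11.1 zax [ 0.006 -0.001 -1.   ] F [ 0.1 -1.2 -0.2] w 0.0512 q [-0.26  0.01  1.66  0.    1.47 -0.46]
335 [78 74 74 70 60 54 52 54 60 67 72 83]
336 [89 87 86 81 70 58 54 62 70 80 86 94]
337 [90 91 87 86 77 68 62 65 78 87 88 98]
338 [ 93  89  87  88  84  79  72  74  87  89  91 101]
339 [ 91  88  91  90  91  90  86  87  91  92  97 104]
340 [ 95  94  97 100  98  99 100  95  97 101 101 104]
341 [102  99 105 106 101 105 106 100 103 107 101 103]
342 [103 100 108 105 102 106 105 102 106 108 104 106]
343 [107 108 112 109 108 109 107 103 107 111 109 111]
344 [113 115 114 113 114 113 112 108 110 112 113 114]
345 [115 115 115 115 116 121 122 116 110 110 113 115]
346 [115 115 115 115 119 132 136 125 112 110 113 115]
347 [115 116 116 116 128 148 152 137 119 111 112 114]
348 [115 115 117 127 147 168 168 149 124 109 109 113]
349 [115 118 134 157 169 179 174 148 120 107 109 114]
[([10, 11, 8, 19, 119], array([298.5210084, 179.4789916]))]
[ 0.57131519 -0.09785374  0.202     ] 0.11153638222879136 -77.40827250954634
```

View pics/s9.png

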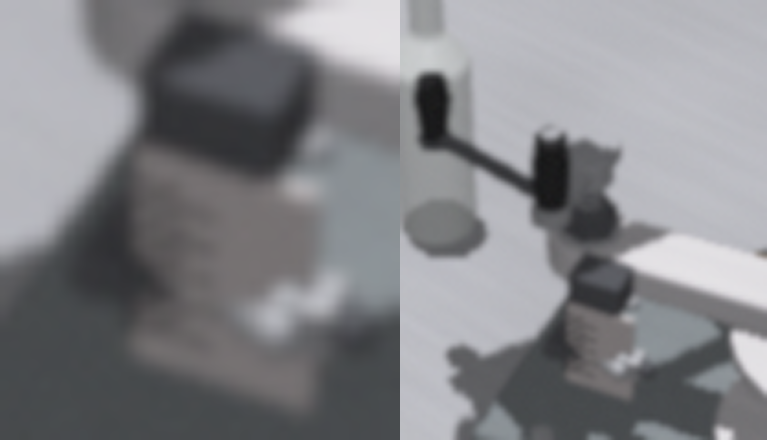

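```bash
python3 -c "
from cell import robot
from h import *
s=robot.get_state();print(rel(s,[.570,-.101,.208],11.1))"
```

```text
(array([-0.0278,  0.0107,  0.1358]), np.float64(-0.1967738155042298))
```

move_arm([
  [-0.028, 0.01, 0, 0],
  [-0.028, 0.01, 0, 0],
  [-0.028, 0.01, 0.04, 0],
  [-0.028, 0.01, 0.08, 0],
  [-0.028, 0.01, 0.11, 0],
  [-0.028, 0.01, 0.136, 0],
  [-0.028, 0.01, 0.136, 0],
  [-0.028, 0.01, 0.136, 0],
])

```text
clock: 18.85
ee_pos: [0.5691, -0.0998, 0.207]
tool_rot: [-1.996, -2.425, -0.0]
wrist_force: [-0.1, -0.3, 0.3]
gripper_width: 0.0509
```

move_arm([
  [0, 0, 0, 0],
  [0, 0, 0, 0],
  [0, 0, 0, 0],
  [0, 0, 0, 0],
  [0, 0, 0, 0],
  [0, 0, 0, 0],
  [0, 0, 0, 0],
  [0, 0, 0, 0],
], gripper=0.32)

```text
clock: 19.65
ee_pos: [0.5686, -0.1009, 0.2068]
tool_rot: [-1.998, -2.424, 0.0]
wrist_force: [0.2, -0.0, -0.4]
gripper_width: 0.0274
```

```bash
python3 -c "
from cell import robot,imaging
from h import *
s=robot.get_state();rep(s)
A=np.array([.547,.011]);p,M=tool(s)
r0=p[:2]-A; print(np.linalg.norm(r0),np.degrees(np.arctan2(r0[1],r0[0])));r0*=.114/np.linalg.norm(r0)
for k in range(1,9):
    a=np.radians(-7.5*k); q=A+np.array([[np.cos(a),-np.sin(a)],[np.sin(a),np.cos(a)]])@r0
    print((M.T@np.r_[q-p[:2],0]).round(3))
c=imaging.read_camera('scene');crop(c,240,80,400,240,3,'pics/s10.png')
"
```

```text
t19.65 p [ 0.5686 -0.1009  0.2068] yaz 11.0 zax [-0.  0. -1.] F [ 0.2 -0.  -0.4] w 0.0274 q [-0.3   0.16  1.77  0.    1.22 -0.49]
0.11394407067121887 -79.07757876088668
[ 0.001 -0.015  0.   ]
[ 0.004 -0.03   0.   ]
[ 0.009 -0.044  0.   ]
[ 0.015 -0.057  0.   ]
[ 0.024 -0.069  0.   ]
[ 0.033 -0.081  0.   ]
[ 0.045 -0.09   0.   ]
[ 0.057 -0.099  0.   ]
```

View pics/s10.png

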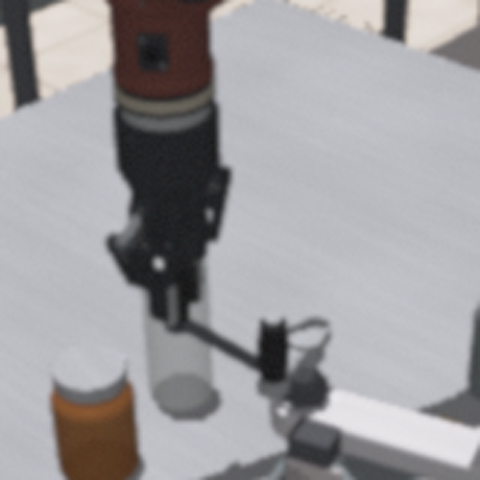

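move_arm([
  [0.001, -0.015, 0, 7.5],
  [0.004, -0.03, 0, 15],
  [0.009, -0.044, 0, 22.5],
  [0.015, -0.057, 0, 30],
  [0.024, -0.069, 0, 37.5],
  [0.033, -0.081, 0, 45],
  [0.045, -0.09, 0, 52.5],
  [0.057, -0.099, 0, 60],
])

```text
clock: 20.5
ee_pos: [0.4613, -0.0649, 0.2074]
tool_rot: [2.942, 1.09, 0.003]
wrist_force: [4.7, -1.0, -2.0]
gripper_width: 0.0274
```

```bash
cat > nut.py <<'E'
from cell import robot,imaging
from h import *
s=robot.get_state();rep(s)
A=np.array([.547,.011]);p,M=tool(s)
r0=p[:2]-A; print(np.linalg.norm(r0),np.degrees(np.arctan2(r0[1],r0[0])),"tang F",np.array(s["wrist_force"])@M[:,1]);r0*=.114/np.linalg.norm(r0)
for k in (2,4,6,8,9,10,11,12,13):
    a=np.radians(-k); q=A+np.array([[np.cos(a),-np.sin(a)],[np.sin(a),np.cos(a)]])@r0
    print(k,(M.T@np.r_[q-p[:2],0]).round(4))
E
python3 nut.py
```

```text
t20.50 p [ 0.4613 -0.0649  0.2074] yaz -49.3 zax [ 0.003 -0.003 -1.   ] F [ 4.7 -1.  -2. ] w 0.0274 q [-0.29 -0.09  2.02 -0.    1.21  0.57]
0.11445933307604673 -138.47091925122078 tang F 3.7746281873344087
2 [ 0.0005 -0.004  -0.    ]
4 [ 0.0006 -0.008  -0.    ]
6 [ 0.0009 -0.0119 -0.0001]
8 [ 0.0013 -0.0159 -0.0001]
9 [ 0.0016 -0.0179 -0.0001]
10 [ 0.0019 -0.0198 -0.0001]
11 [ 0.0022 -0.0218 -0.0001]
12 [ 0.0026 -0.0237 -0.0001]
13 [ 0.003  -0.0257 -0.0001]
```

Next I'll go 9° further, slowly, and then take small steps until the end stop shows in the force.

move_arm([
  [0, -0.004, 0, 2],
  [0, -0.008, 0, 4],
  [0.001, -0.012, 0, 6],
  [0.001, -0.014, 0, 7],
  [0.001, -0.016, 0, 8],
  [0.001, -0.018, 0, 9],
  [0.001, -0.018, 0, 9],
  [0.001, -0.018, 0, 9],
])

```text
clock: 21.3
ee_pos: [0.4505, -0.0505, 0.2073]
tool_rot: [3.017, 0.866, 0.003]
wrist_force: [2.9, -4.4, -1.6]
gripper_width: 0.0274
```

```bash
python3 nut.py
```

```text
t21.30 p [ 0.4505 -0.0505  0.2073] yaz -58.0 zax [ 0.002 -0.002 -1.   ] F [ 2.9 -4.4 -1.6] w 0.0274 q [-0.27 -0.12  2.05 -0.    1.21  0.75]
0.11448000480810817 -147.48948155025158 tang F 5.267423472052525
2 [ 0.0005 -0.004  -0.    ]
4 [ 0.0007 -0.008  -0.    ]
6 [ 0.001  -0.0119 -0.    ]
8 [ 0.0015 -0.0159 -0.    ]
9 [ 0.0017 -0.0178 -0.0001]
10 [ 0.002  -0.0198 -0.0001]
11 [ 0.0024 -0.0218 -0.0001]
12 [ 0.0028 -0.0237 -0.0001]
13 [ 0.0032 -0.0257 -0.0001]
```

move_arm([
  [0, -0.0005, 0, 0.3],
  [0, -0.001, 0, 0.6],
  [0, -0.0015, 0, 0.8],
  [0, -0.002, 0, 1],
  [0, -0.0025, 0, 1.2],
  [0, -0.003, 0, 1.5],
  [0, -0.003, 0, 1.5],
  [0, -0.003, 0, 1.5],
])

```text
clock: 22.1
ee_pos: [0.4489, -0.048, 0.2073]
tool_rot: [3.028, 0.826, 0.003]
wrist_force: [3.2, -3.9, -1.1]
gripper_width: 0.0272
```

```bash
python3 nut.py|head -2
```

```text
t22.10 p [ 0.4489 -0.048   0.2073] yaz -59.5 zax [ 0.002 -0.002 -1.   ] F [ 3.2 -3.9 -1.1] w 0.0272 q [-0.26 -0.13  2.05 -0.    1.21  0.78]
0.11449381377695711 -149.00665728362642 tang F 5.041299580439403
```

move_arm([
  [0, -0.0005, 0, 0.3],
  [0, -0.001, 0, 0.6],
  [0, -0.0015, 0, 0.8],
  [0, -0.002, 0, 1],
  [0, -0.002, 0, 1],
  [0, -0.002, 0, 1],
  [0, -0.002, 0, 1],
  [0, -0.002, 0, 1],
])

```text
clock: 22.9
ee_pos: [0.4484, -0.0469, 0.2074]
tool_rot: [3.033, 0.8, 0.004]
wrist_force: [4.4, -7.0, -2.9]
gripper_width: 0.0273
```

```bash
python3 nut.py|head -2
```

```text
t22.90 p [ 0.4484 -0.0469  0.2074] yaz -60.5 zax [ 0.004 -0.004 -1.   ] F [ 4.4 -7.  -2.9] w 0.0273 q [-0.26 -0.13  2.05 -0.    1.21  0.8 ]
0.1143866088577959 -149.56929513926985 tang F 8.230146581803803
```

move_arm([
  [0, -0.0005, 0, 0.3],
  [0, -0.001, 0, 0.6],
  [0, -0.0015, 0, 0.8],
  [0, -0.002, 0, 1],
  [0, -0.0025, 0, 1],
  [0, -0.003, 0, 1],
  [0, -0.003, 0, 1],
  [0, -0.003, 0, 1],
])

```text
clock: 23.7
ee_pos: [0.4485, -0.0466, 0.2073]
tool_rot: [3.034, 0.772, 0.009]
wrist_force: [9.7, -13.8, -8.3]
gripper_width: 0.0275
```

```bash
python3 nut.py|head -2
```

```text
t23.70 p [ 0.4485 -0.0466  0.2073] yaz -61.5 zax [ 0.008 -0.009 -1.   ] F [  9.7 -13.8  -8.3] w 0.0275 q [-0.26 -0.13  2.05 -0.01  1.21  0.82]
0.11414794650973514 -149.67931357405513 tang F 16.676594648214028
```

move_arm([
  [0, 0.002, 0, 0],
  [0, 0.004, 0, 0],
  [0, 0.005, 0, 0],
  [0, 0.005, 0, 0],
  [0, 0.005, 0, 0],
  [0, 0.005, 0, 0],
  [0, 0.005, 0, 0],
  [0, 0.005, 0, 0],
], gripper=0.6)

```text
clock: 24.5
ee_pos: [0.4478, -0.047, 0.2069]
tool_rot: [-3.045, -0.774, 0.0]
wrist_force: [-0.0, -0.5, -0.3]
gripper_width: 0.0514
```

move_arm([
  [0, 0, -0.03, 0],
  [0, 0, -0.06, 0],
  [0, 0, -0.1, 0],
  [0, 0, -0.14, 0],
  [0, 0, -0.17, 0],
  [0, 0, -0.17, 0],
  [0, 0, -0.17, 0],
  [0, 0, -0.17, 0],
])

```text
clock: 25.3
ee_pos: [0.4471, -0.0469, 0.3752]
tool_rot: [-3.044, -0.773, 0.004]
wrist_force: [0.2, 0.0, -0.1]
gripper_width: 0.0514
```

```bash
python3 -c "
from cell import robot,imaging
from h import *
from scipy.ndimage import map_coordinates
st=robot.get_state();rep(st)
cs=[]
for i in range(4):
    c=imaging.read_camera('scene');cs.append(c['color'].astype(float))
c['color']=np.mean(cs,0).round().astype(np.uint8);pickle.dump(c,open('pics/scene11.pkl','wb'))
a=c['color'][218:262,322:362,::-1];b=c['color'][150:270,290:390,::-1]
cv2.imwrite('pics/s11.png',np.hstack([cv2.resize(a,(400,440),interpolation=2),cv2.resize(b,(367,440),interpolation=2)]))
cv2.imwrite('pics/s11full.png',c['color'][:,:,::-1])
g=cv2.cvtColor(c['color'],cv2.COLOR_RGB2GRAY).astype(float)
rr=np.arange(240,252.)
for q in range(335,350): print(q,map_coordinates(g,[rr+.33*(q-337),np.full(len(rr),q)],order=3).round().astype(int))
for k in (0,11): print(k,[(b[0],b[1].round(2)) for b in blobs(load(f'pics/scene{k}.pkl'),(320,140,380,206))])
"
```

```text
t25.30 p [ 0.4471 -0.0469  0.3752] yaz -61.5 zax [-0.003  0.001 -1.   ] F [ 0.2  0.  -0.1] w 0.0514 q [-0.26 -0.25  1.84  0.    1.55  0.81]
335 [81 74 73 72 62 52 50 55 65 72 76 83]
336 [88 86 85 80 70 58 54 61 68 80 86 93]
337 [89 89 85 85 77 66 60 64 77 86 87 97]
338 [ 92  87  86  86  82  79  70  72  85  87  90 100]
339 [ 91  88  89  89  89  88  82  84  88  91  95 102]
340 [ 95  93  97  98  97  96  95  93  94 100  99 102]
341 [100  97 102 104  99 102 103  98 101 105  99 101]
342 [102 100 107 105 100 105 104 100 103 106 102 105]
343 [105 107 109 107 105 107 105 102 104 109 107 108]
344 [111 112 112 112 113 112 110 107 106 110 111 112]
345 [113 113 113 113 114 119 119 113 108 108 111 111]
346 [113 113 113 113 117 129 133 122 110 108 111 113]
347 [113 113 113 115 126 145 149 136 117 109 111 112]
348 [113 114 115 124 145 166 167 147 122 108 108 112]
349 [113 116 132 153 165 176 171 145 118 106 108 112]
0 [([25, 18, 7, 18, 99], array([348.11, 165.98])), ([41, 34, 8, 19, 131], array([364.37, 183.1 ]))]
11 [([26, 18, 7, 19, 106], array([348.66, 166.5 ])), ([7, 49, 8, 17, 126], array([330.67, 197.15]))]
```

View pics/s11.png

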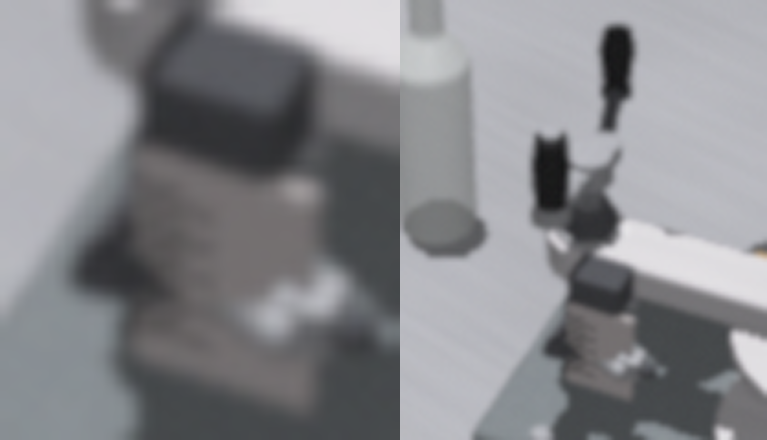

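View pics/s11full.png

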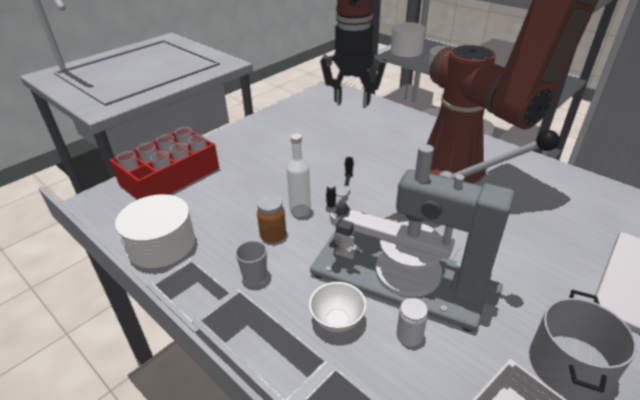

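```bash
python3 -c "
from cell import robot
print(robot.close_job())"
```

```text
the job is handed in; nothing more can be done
None
```

I slackened the jam nut, wound the pointer down to the marker clip, tightened the nut back to its end stop, and handed the job in at about 25.5 s. No verdict came back. The weakest check is the height match between pointer and marker.

- **Slackening:** I swung the nut's lever open by about 1.15 rad.
- **Winding:** I turned the crank clockwise about 1.3 turns, which lowers the pointer by about 10.4 mm.
- **Tightening:** I turned the nut back until the push at the grip rose to about 17 N with almost no further movement. The lever ended at about -165° in the press's own axes, as it should when tight. I then backed off and lifted clear, with the wrist force near zero.

Last checks in the camera pictures:

- **Pointer height:** the pointer's axis read about row 246.1, measured along the press's direction. The marker's axis read 245.7 in light and 246.5 in shadow, so they are level to about ±1.3 mm. The marker's shading moved its apparent axis by 0.8 pixel, so the pictures can't settle it more closely. Tightening the nut did not visibly move the pointer.
- **Marker and bystanders:** the marker clip reads the same as in the earlier pictures. By eye, nothing else on the bench has moved in the last full picture. I did not measure the bystanders one by one.

One reading was off: a picture partway through winding showed no drop after a 36° turn, where 0.25 pixel was expected. The total drop up to that point still matched the turns within about 0.1 pixel.

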